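# Free a bayonet lid and lift it off the soak pot

## Task

Open the aluminium soak pot: take its lid by the red knob, turn it until the tongues hidden under it come free of their catches (nothing shows which way or how far, so try with a light pull rather than wrenching it), lift it off and set it down gently, flat and knob up, in the middle of the round rubber-topped stand. Leave the tins, jar, can and tape roll around the work where they are.

Things in the scene. Friction and masses are not known exactly. Their poses are not given: they have to be found in the camera images.
- pot: Fixed round aluminium pot with a blue band, 110 mm across, rim 75 mm above its origin, on a round 136 mm dark steel foot flange screwed to the counter. Origin: centre of the underside, on the counter; z up.
- mouth (a point): Centre of the pot's mouth, level with its rim. Below it, under the lid, are three equal catches 120 degrees apart, fixed in the pot at an angle that differs every time and cannot be seen or read while the lid is on. The lid's tongues pass between them in a window about 25 degrees wide, every 120 degrees; at first its near edge is 5 to 50 degrees of turn away, to one side or the other.
- lid: Loose round aluminium lid, 122 mm across, 0.2 to 0.45 kg, closed on the pot at first. Origin: centre of its foot, the underside of the plug with three tongues on which it stands flat when set down; z up through the knob. Closed, the origin is 51 mm above the pot's; the lid is clear of the pot when it is 27 mm higher.
- cover (a point): Centre of the underside of the lid's 8 mm cover plate, 24 mm above the lid's origin; it sits on the pot's rim. The collar below it has 3 mm of side play in the pot. While its tongues are caught the lid turns freely either way, with no end stop, but can rise only 3 mm before it stops hard; lined up, it lifts straight off by its weight alone.
- knob (a point): Centre of the lid's red knob, 56 mm above the lid's origin; axes as the lid's. The knob is an upright bar 44 mm long (lid x), 14 mm thick (lid y, the way to grip it) and 26 mm high; its lower edge is 11 mm above the cover plate.
- stand: Fixed lid stand: dark 90 mm foot and column carrying a round level plate, 152 mm across, with a ribbed black rubber top 60 mm above the origin. Origin: centre of its underside, on the counter; z up.
- black_tin: Closed ink tin with black bands, 69 mm across, 53 mm high; bystander. Origin: centre of its underside.
- blue_tin: Closed ink tin with blue bands, 61 mm across, 46 mm high; bystander. Origin: centre of its underside.
- tape_roll: Blue roll of tape lying flat, 93 mm across, 24 mm high; bystander. Origin: centre of its underside.
- oil_can: Dark flat can with a black cap, 47 x 73 mm, 154 mm high, upright; bystander. Origin: centre of its underside.
- jar: Small ochre jar, 39 mm across, 46 mm high, on the ink slab; bystander. Origin: centre of its underside.
- stand_top (a point): Centre of the stand's rubber top, where the lid's foot is to stand.

How it is judged:
By the outcome, as a careful person would: the job done as asked, in the order asked, and still so for the second after the job is handed in, with the robot touching nothing.
It also fails if it takes over 48 s, if anything falls off the work surface, if the arm or the gripper's body presses on something with over 40 N, if the wrist force passes 120 N, or if a joint passes its speed limit or range.

## Robot

A 6-joint arm with a two-finger parallel gripper is mounted at the origin on a cart in front of the work surface, level with it; the furniture and walls round the work are solid. World frame = base frame: x ahead of the robot, y to its left, z up, the work surface at z = 0. Lengths are in mm, angles in degrees, forces in N, time in s.
With the tool pointing down it reaches from about 300 to 850 mm from the base axis. Payload 4.2 kg.
Tool frame: the origin (TCP) lies at the very end of the fingers, on their centre line; the grasp point (between the pads) lies 19 mm behind it; z points along the fingers, y is the line along which they close (so a half turn about z gives the same grasp; the last joint's range is limited). The gripper opens to 91 mm and grips with 3 to 60 N. Pads are 32 mm wide; open, the fingers measure 118 mm over their backs; the gripper's body (76 mm by 178 mm) begins 60 mm behind the grasp point.
Start: joints at [-69.614, 18.312, 89.639, -0, 72.044, -1.146], TCP at [211.039, -534.889, 213.976] pointing down, gripper open.
Joint ranges: [-177.97, 177.97], [-48.28, 115.42], [12.27, 149.76], [-77.06, 257.06], [2.81, 150.46], [-146.56, 146.56]. Speed limits (degrees/s): [147.25, 147.25, 180, 180, 180, 180].

## Interface

Orientations are given as [roll, pitch, yaw] about the fixed x, y, z axes, in that order (R = Rz(yaw) Ry(pitch) Rx(roll)).
In Python, from workcell import env gives the robot as it stands.
- The arm moves only by the shell command python3 -m pendant 'ROWS' [FORCE]. ROWS is a JSON object of lists of equal length, an entry for each row: "translation": the shift along the tool's x, y, z in mm, a list of three; "roll": the turn about the tool's z in rad; "hand": the closure in counts, from 0 (fully open) to 255 (shut). In form: {"translation": [[dx, dy, dz], ...], "roll": [roll, ...], "hand": [hand, ...]}. A call has exactly 8 rows; each row shifts and turns the commanded pose from where the row before left it, along the tool's axes as they then stand; what a row does not reach is not made up. A row lasts 1/12 s, in which the tool goes at most 41.7 mm and 7.16 degrees, less where a joint would pass 70% of its speed; a pose out of reach is approached as far as the arm can. A call with a gripper value outside its range is refused whole. The fingers move at their own pace and stop on an object; FORCE is the grip in N (left out, the last holds). Time passes only in rows, so rows that do not move let the fingers close, or fill a call up. It gives the time, the measured TCP pose, the force, the opening and the grip force at its end, in the units of the state.
- env.state(): the state, without advancing time (a new reading comes with each control period).
- env.grab_frame(name): name is "side" or "top"; returns a dict with "frame" (480x640x3 uint8, red, green, blue), "z_map" (480x640 float32, mm along the optical axis (not along the pixel's ray), 0 where there is no reading), "fx", "fy", "cx", "cy" (pixels), "pose" (4x4, takes a point from camera to world coordinates). Camera axes: x right, y down, z forward; pixel columns grow to the right and rows downward; lengths in mm; the calibration is good to about 2 mm. A picture is of the moment at which its call begins.
- env.job_done(): hands the job in; it is judged then, once.
Trained networks look in a picture, given as the dict that the camera call returned (one of the last four; its "shot" number tells which), for a name from the list of things; names that differ only in an ending like _2 or _b are one class to them, and where a whole thing is asked for, a point or a joint stands for the part that bears it (a point fixed in the world has none). Each returns a list of dicts, best first, with "score" (0 to 1); they miss things now and then, are a little off and sometimes report something else, mostly with a low value. They report only what shows in the picture. A call takes as long as a camera call.
- env.recognise(picture, label): "rect" ([centre column, centre row, width, height] in pixels, round what is visible of it).
- env.regions_of(picture, label): "pixels" (480x640 bool, what is visible of it) and "rect" ([centre column, centre row, width, height] in pixels, round what is visible of it).
The state is a dict: "time_s": time; "qpos": joint angles; "qvel": joint speeds; "effort": joint torques, N m; "ee_pos": TCP position; "ee_rot": TCP orientation; "force": force on the tool from outside, world axes, zero at the start; "torque": the same for the moment, N m; "gripper_width": finger opening in mm; "gripper_force": force on a finger pad.
Only numpy, scipy, OpenCV 4.12 (cv2) and the standard library are available. Lean on these libraries where they do the work, as an engineer would, in place of code of your own. Each camera call takes 0.05 s, during which the arm holds its last target. There are 200 camera calls.

## Working session

There is one attempt and no reset: what is moved stays moved. The work goes in short steps, Python scripts to look and compute and a shell command to move; the robot and the scene stay as the last step left them, time stands still between calls to the robot, and variables do not carry over. Pictures are saved under pics/ and viewed, at most 10 in all, crops included, and the job is handed in when it is done.

```bash
mkdir -p pics; cat > h.py <<'E'
import numpy as np, cv2
from workcell import env
def pts(p,m):
    v,u=np.nonzero(m&(p["z_map"]>0)); z=p["z_map"][v,u]
    c=np.c_[(u-p["cx"])/p["fx"]*z,(v-p["cy"])/p["fy"]*z,z,np.ones(len(z))]
    return (c@np.array(p["pose"]).T)[:,:3]
def save(p,n): cv2.imwrite("pics/"+n,p["frame"][:,:,::-1])
E
python3 - <<'E'
from h import *
np.set_printoptions(precision=1,suppress=True)
P={n:env.grab_frame(n) for n in("top","side")}
cv2.imwrite("pics/a.png",cv2.resize(np.vstack([P[n]["frame"] for n in P]),(400,600))[:,:,::-1])
save(P["top"],"top.png")
for n,p in P.items():
    print(n,np.array(p["pose"])[:3,3])
    for l in ("knob","lid","pot","stand","stand_top","oil_can","black_tin","blue_tin","tape_roll","jar"):
        for r in env.regions_of(p,l)[:1]:
            q=pts(p,r["pixels"])
            if len(q): print(l,round(r["score"],2),np.array(r["rect"]),len(q),"med",np.median(q,0),"lo",np.percentile(q,2,0),"hi",np.percentile(q,98,0))
print(env.state())
E
```

```text
top [ 465.8   -8.2 1493.4]
knob 0.89 [283.9 263.9  47.8  46.5] 1595 med [534.8 121.8  81.5] lo [480.9  68.6  74.2] hi [590.8 177.2 120.5]
lid 0.63 [282.3 262.8  48.4  50.9] 1605 med [534.1 120.9  81.5] lo [480.9  68.3  74.1] hi [588.8 177.2 120.4]
pot 0.64 [293.1 266.3  33.8  44.8] 259 med [502.9  73.5   7.8] lo [468.1  55.2  -3. ] hi [581.6 128.4  82.5]
stand 0.83 [442.4 284.2  54.9  52.5] 2502 med [ 488.2 -305.1   59.5] lo [ 418.9 -375.9   46.5] hi [ 556.6 -236.4   66.1]
stand_top 0.57 [441.4 281.   62.5  59.3] 2501 med [ 488.3 -305.1   59.5] lo [ 419.8 -375.4   50.3] hi [ 556.8 -236.4   66.1]
oil_can 0.6 [277.8 184.2  34.1  38.5] 696 med [731.2 139.  131.6] lo [700.4 107.4  11.7] hi [770.2 173.6 156.5]
black_tin 0.83 [212.7 294.8  27.3  25.1] 579 med [444.3 308.9  50.6] lo [414.  280.7   2.1] hi [474.9 343.7  57.1]
blue_tin 0.66 [176.3 297.8  27.   19.6] 416 med [433.8 410.2  43.4] lo [408.6 386.    8.7] hi [460.4 439.6  50.2]
tape_roll 0.72 [329.4 194.7  31.5  34.2] 677 med [728.1  -0.1  23.8] lo [685.9 -42.2  -2.3] hi [771.4  43.   30.5]
jar 0.74 [380.2 207.3  18.1  15.2] 191 me
[... 839 characters left out ...]
[426.2 428.3  40.8] lo [402.7 368.5  -2. ] hi [460.3 447.   46.3]
tape_roll 0.78 [283.6 256.9  36.9  28.5] 864 med [726.3  10.5  19. ] lo [683.  -41.6  -2.7] hi [771.3  49.3  25.4]
jar 0.56 [324.5 227.8  17.6  23.5] 251 med [ 687.7 -132.8   39.5] lo [ 674.3 -157.6   10.7] hi [ 707.8 -124.3   56.5]
{'time_s': 1.1, 'qpos': array([-69.6,  18.3,  89.6,   0. ,  72. ,  -1.1]), 'qvel': array([ 0. , -0. ,  0. ,  0. , -0.2,  0. ]), 'effort': array([  0. , -41.2, -23.2,   0.1,   0. ,   0. ]), 'ee_pos': array([ 211.1, -534.9,  214. ]), 'ee_rot': array([180. ,  -0. ,  21.5]), 'force': array([ 0.7, -0.2, -0.3]), 'torque': array([ 0.1,  0. , -0. ]), 'gripper_force': 0.0, 'gripper_width': 91.3167154837715}
```

View pics/top.png

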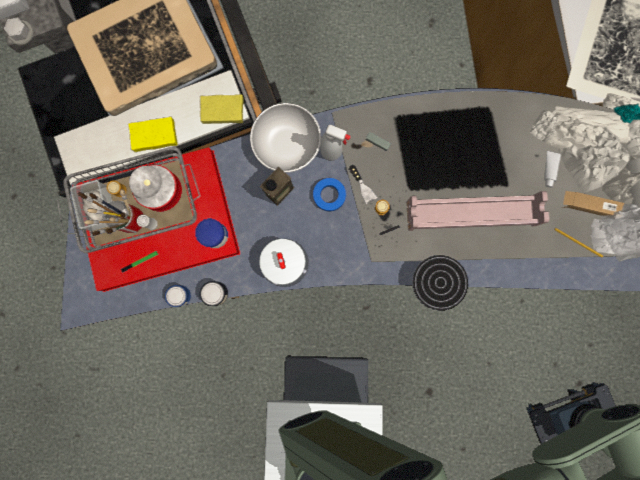

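The top view shows the lid as a white disc at about (283,261) with the red knob at (279,260). The stand's ribbed disc is at (440,282), with no obstacles between them. Next I'll measure the knob axis and the circle centres.

```bash
python3 - <<'E'
from h import *
np.set_printoptions(precision=1,suppress=True)
for n in("top","side"):
    p=env.grab_frame(n)
    m=env.regions_of(p,"lid")[0]["pixels"]
    m=cv2.dilate(m.astype(np.uint8),np.ones((5,5)))>0
    f=p["frame"].astype(int); red=(f[:,:,0]>100)&(f[:,:,0]>1.7*f[:,:,1])&m
    q=pts(p,red); k=q[(q[:,2]>98)&(q[:,2]<130)]; t=k[k[:,2]>112]
    print(n,red.sum(),"knob",len(k),np.median(k,0),k.min(0),k.max(0))
    for s in (k,t):
        r=cv2.minAreaRect(s[:,:2].astype(np.float32)); w,V=np.linalg.eigh(np.cov(s[:,:2].T)); print(len(s),r,"axis",np.degrees(np.arctan2(V[1,1],V[0,1])),w)
    q=pts(p,m)
    for nm,q2,z,rad in(("lid",q,82.5,61),("stand",pts(p,np.ones((480,640),bool)),60,76)):
        c=q2[abs(q2[:,2]-z)<5]
        if nm=="stand": c=c[np.hypot(c[:,0]-488,c[:,1]+305)<90]
        (x,y),R=cv2.minEnclosingCircle(c[:,:2].astype(np.float32)); print(nm,x,y,R,np.median(c,0),(np.percentile(c,1,0)+np.percentile(c,99,0))/2)
E
```

```text
top 73 knob 73 [532.8 121.2 118.7] [514.7 112.6  99. ] [553.6 132.2 124.6]
73 ((534.7200927734375, 122.16024780273438), (41.803192138671875, 12.577163696289062), 17.200618743896484) axis -163.4115147801394 [ 15.1 163.3]
66 ((534.9946899414062, 122.2452621459961), (41.22813034057617, 12.577163696289062), 17.200618743896484) axis -163.58847011585055 [ 14.2 168.6]
lid 534.8050537109375 123.12409210205078 60.760475158691406 [534.9 122.   81.5] [535.3 122.8  82.4]
stand 488.93914794921875 -304.6816101074219 75.41494750976562 [ 488.2 -304.5   59.5] [ 489.5 -305.    59.9]
side 214 knob 190 [530.1 129.5 111.6] [511.3 114.   98. ] [552.1 138.1 120.7]
190 ((531.9258422851562, 126.72958374023438), (41.25210189819336, 21.74986457824707), 24.59488296508789) axis -162.7660597592524 [ 11.  143.7]
93 ((532.7186279296875, 124.98038482666016), (41.33235168457031, 19.40810775756836), 17.875043869018555) axis -161.8800762540926 [ 13.3 156.1]
lid 531.2078247070312 126.27685546875 60.85210418701172 [523.2 137.8  79.8] [531.6 128.   80.7]
stand 486.0611877441406 -302.1222229003906 78.77867889404297 [ 484.7 -297.2   57.6] [ 485.6 -300.4   58.2]
```

```bash
python3 -m pendant '{"translation":[[22.6,-20.6,0],[22.6,-20.6,0],[22.6,-20.6,0],[22.6,-20.6,0],[22.6,-20.6,0],[22.6,-20.6,0],[22.6,-20.6,0],[22.6,-20.6,0]],"roll":[0,0,0,0,0,0,0,0],"hand":[0,0,0,0,0,0,0,0]}' 15
python3 -m pendant '{"translation":[[22.6,-20.6,0],[22.6,-20.6,0],[22.6,-20.6,0],[22.6,-20.6,0],[22.6,-20.6,0],[22.6,-20.6,0],[22.6,-20.6,0],[22.6,-20.6,0]],"roll":[0,0,0,0,0,0,0,0],"hand":[0,0,0,0,0,0,0,0]}'
python3 -m pendant '{"translation":[[22.6,-20.6,8],[22.6,-20.6,8],[22.6,-20.6,8],[22.6,-20.6,8],[22.6,-20.6,8],[22.6,-20.6,8],[22.6,-20.6,8],[22.6,-20.6,8]],"roll":[0,0,0,0,0,0,0,0],"hand":[0,0,0,0,0,0,0,0]}'
python3 -c "from workcell import env;s=env.state();print(s['time_s'],s['ee_pos'],s['ee_rot'],s['force'],s['qpos'])"
```

```text
time_s: 1.97
ee_pos: [319.1, -313.9, 214.1]
ee_rot: [180.0, -0.0, 21.5]
force: [1.4, -0.0, -0.2]
gripper_width: 91.6
gripper_force: 0.0
time_s: 2.63
ee_pos: [426.9, -94.1, 214.2]
ee_rot: [180.0, -0.0, 21.5]
force: [0.5, 0.8, -0.8]
gripper_width: 91.1
gripper_force: 0.0
time_s: 3.3
ee_pos: [534.6, 125.6, 149.6]
ee_rot: [180.0, -0.0, 21.6]
force: [0.8, -0.2, -0.4]
gripper_width: 91.1
gripper_force: 0.0
3.3 [534.64929343 125.62682131 149.61902391] [ 1.79986447e+02 -1.56277202e-02  2.15500066e+01] [ 0.78433425 -0.16499305 -0.38749224] [ 1.20297283e+01  1.88195427e+01  9.87251055e+01 -1.21617721e-02
  6.24376982e+01  8.04853492e+01]
```

```bash
python3 -m pendant '{"translation":[[-1.4,1.9,0],[0,0,12],[0,0,12],[0,0,12],[0,0,11],[0,0,8],[0,0,4],[0,0,0]],"roll":[0,0.075,0,0,0,0,0,0],"hand":[0,0,0,0,0,0,0,0]}'
python3 - <<'E'
from h import *
p=env.grab_frame("side"); cv2.imwrite("pics/c.png",cv2.resize(p["frame"][210:350,240:420],None,fx=4,fy=4)[:,:,::-1])
E
```

```text
time_s: 3.97
ee_pos: [533.0, 121.4, 90.3]
ee_rot: [-180.0, 0.1, 17.2]
force: [-0.6, -0.3, -0.2]
gripper_width: 91.4
gripper_force: 0.0
```

View pics/c.png

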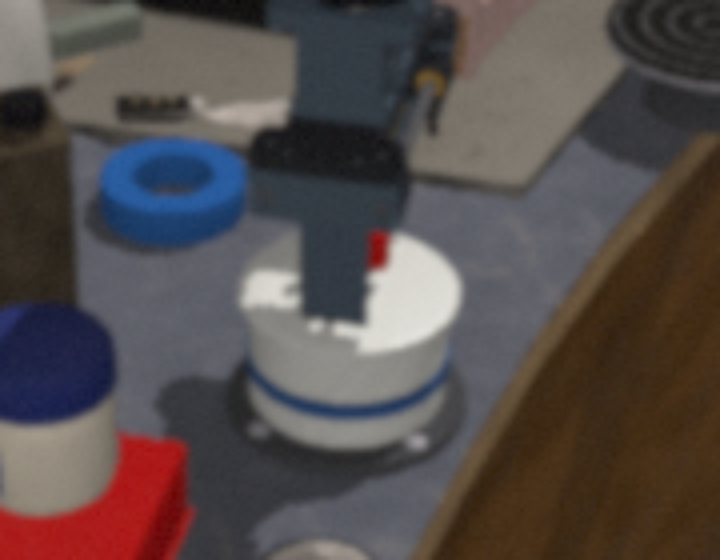

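The hand straddles the knob, with the red end showing at (377,248) in the crop and the fingers on either side of the bar. I'll nudge it to centre and close.

```bash
python3 -m pendant '{"translation":[[1.5,-1.5,0],[0,0,0],[0,0,0],[0,0,0],[0,0,0],[0,0,0],[0,0,0],[0,0,0]],"roll":[0,0,0,0,0,0,0,0],"hand":[0,180,255,255,255,255,255,255]}' 30
python3 -m pendant '{"translation":[[0,0,0],[0,0,0],[0,0,0],[0,0,0],[0,0,0],[0,0,0],[0,0,0],[0,0,0]],"roll":[0,0,0,0,0,0,0,0],"hand":[255,255,255,255,255,255,255,255]}'
```

```text
time_s: 4.68
ee_pos: [534.5, 123.7, 91.0]
ee_rot: [180.0, -0.0, 17.2]
force: [-0.0, -0.3, -0.2]
gripper_width: 47.3
gripper_force: 0.0
time_s: 5.35
ee_pos: [534.6, 123.4, 90.9]
ee_rot: [180.0, 0.0, 17.2]
force: [1.3, -0.9, -0.8]
gripper_width: 16.2
gripper_force: 30.0
```

Gripped, with a pad opening of about 14–16 mm. Next, lift slowly by 3.5 mm and read the force.

```bash
python3 -m pendant '{"translation":[[0,0,-0.5],[0,0,-0.5],[0,0,-0.5],[0,0,-0.5],[0,0,-0.5],[0,0,0],[0,0,0],[0,0,0]],"roll":[0,0,0,0,0,0,0,0],"hand":[255,255,255,255,255,255,255,255]}'
python3 -m pendant '{"translation":[[0,0,-0.5],[0,0,-0.5],[0,0,0],[0,0,0],[0,0,0],[0,0,0],[0,0,0],[0,0,0]],"roll":[0,0,0,0,0,0,0,0],"hand":[255,255,255,255,255,255,255,255]}'
```

```text
time_s: 6.02
ee_pos: [534.4, 123.7, 93.4]
ee_rot: [180.0, 0.0, 17.2]
force: [-0.1, 1.1, -4.2]
gripper_width: 16.0
gripper_force: 30.0
time_s: 6.68
ee_pos: [534.3, 123.6, 93.9]
ee_rot: [180.0, 0.0, 17.2]
force: [1.9, 0.8, -13.2]
gripper_width: 16.0
gripper_force: 30.0
```

Weight reads about 3.5 N and the catch adds about 9 N, which is a light pull. I'll turn with it, 16° per call.

```bash
python3 -m pendant '{"translation":[[0,0,0],[0,0,0],[0,0,0],[0,0,0],[0,0,0],[0,0,0],[0,0,0],[0,0,0]],"roll":[-0.035,-0.035,-0.035,-0.035,-0.035,-0.035,-0.035,-0.035],"hand":[255,255,255,255,255,255,255,255]}'
```

```text
time_s: 7.35
ee_pos: [533.5, 123.5, 93.9]
ee_rot: [-179.9, 0.1, 33.3]
force: [0.5, 0.5, -10.9]
gripper_width: 16.0
gripper_force: 30.0
```

```bash
python3 -m pendant '{"translation":[[0,0,0],[0,0,0],[0,0,0],[0,0,0],[0,0,0],[0,0,0],[0,0,0],[0,0,0]],"roll":[-0.035,-0.035,-0.035,-0.035,-0.035,-0.035,-0.035,-0.035],"hand":[255,255,255,255,255,255,255,255]}'
```

```text
time_s: 8.02
ee_pos: [533.3, 123.5, 93.9]
ee_rot: [-179.9, 0.1, 49.4]
force: [0.2, 0.3, -11.7]
gripper_width: 15.7
gripper_force: 30.0
```

```bash
python3 -m pendant '{"translation":[[0,0,0],[0,0,0],[0,0,0],[0,0,0],[0,0,0],[0,0,0],[0,0,0],[0,0,0]],"roll":[-0.035,-0.035,-0.035,-0.035,-0.035,-0.035,-0.035,-0.035],"hand":[255,255,255,255,255,255,255,255]}'
```

```text
time_s: 8.68
ee_pos: [534.9, 123.7, 95.6]
ee_rot: [179.9, -0.0, 65.5]
force: [-0.5, 0.6, -5.0]
gripper_width: 16.0
gripper_force: 30.0
```

The force fell to about the lid's weight and the lid rose, so it is inside the window. A touch more turn for centring, then a gentle lift test.

```bash
python3 -m pendant '{"translation":[[0,0,0],[0,0,0],[0,0,0],[0,0,-0.5],[0,0,-1],[0,0,-1],[0,0,-1],[0,0,-0.5]],"roll":[-0.035,-0.035,0,0,0,0,0,0],"hand":[255,255,255,255,255,255,255,255]}'
```

```text
time_s: 9.35
ee_pos: [534.6, 123.7, 98.7]
ee_rot: [180.0, -0.0, 69.4]
force: [0.2, 0.1, -3.7]
gripper_width: 16.3
gripper_force: 30.0
```

```bash
python3 -m pendant '{"translation":[[0,0,-2],[0,0,-3],[0,0,-4],[0,0,-5],[0,0,-6],[0,0,-8],[0,0,-10],[0,0,-12]],"roll":[0,0,0,0,0,0,0,0],"hand":[255,255,255,255,255,255,255,255]}'
python3 - <<'E'
from h import *
np.set_printoptions(precision=1,suppress=True)
s=env.state();print(s['ee_pos'],s['ee_rot'],s['force'],s['qpos'])
y=np.radians(s['ee_rot'][2]);d=np.array([488,-304])-s['ee_pos'][:2]
print(d,d@[np.cos(y),np.sin(y)],d@[np.sin(y),-np.cos(y)])
E
```

```text
time_s: 10.02
ee_pos: [534.3, 123.6, 149.3]
ee_rot: [-180.0, 0.0, 69.4]
force: [0.6, 1.3, -4.0]
gripper_width: 15.6
gripper_force: 30.0
[534.3 123.6 149.3] [-180.     0.    69.4] [ 0.6  1.3 -4. ] [11.8 18.8 98.8 -0.  62.4 32.5]
[ -46.3 -427.6] -416.5229252614283 107.32236039922165
```

```bash
python3 -m pendant '{"translation":[[-12,3,-4],[-22,5.7,0],[-30,7.7,0],[-30,7.7,0],[-30,7.7,0],[-30,7.7,0],[-30,7.7,0],[-30,7.7,0]],"roll":[0,0,0,0,0,0,0,0],"hand":[255,255,255,255,255,255,255,255]}'
python3 -m pendant '{"translation":[[-30,7.7,0],[-30,7.7,0],[-30,7.7,0],[-30,7.7,0],[-30,7.7,0],[-25,6.4,0],[-18,4.6,0],[-9.5,2.8,0]],"roll":[0,0,0,0,0,0,0,0],"hand":[255,255,255,255,255,255,255,255]}'
python3 -m pendant '{"translation":[[0,0,0],[0,0,5],[0,0,7],[0,0,7],[0,0,7],[0,0,5],[0,0,2],[0,0,0]],"roll":[0,0,0,0,0,0,0,0],"hand":[255,255,255,255,255,255,255,255]}'
python3 - <<'E'
from h import *
np.set_printoptions(precision=1,suppress=True)
print(env.state()['ee_rot'])
for n in("top","side"):
    p=env.grab_frame(n)
    q=pts(p,np.ones((480,640),bool)); q=q[np.hypot(q[:,0]-488,q[:,1]+304)<90]
    print(n,[(z,int((abs(q[:,2]-z)<3).sum())) for z in range(54,140,6)])
    if n=="side": cv2.imwrite("pics/d.png",cv2.resize(p["frame"][130:270,340:520],None,fx=4,fy=4)[:,:,::-1])
E
```

```text
time_s: 10.68
ee_pos: [509.7, -98.2, 152.9]
ee_rot: [180.0, 0.0, 69.4]
force: [1.5, 0.1, -4.2]
gripper_width: 15.7
gripper_force: 30.0
time_s: 11.35
ee_pos: [487.0, -307.0, 152.7]
ee_rot: [180.0, 0.1, 69.2]
force: [-0.4, 0.2, -3.9]
gripper_width: 16.1
gripper_force: 30.0
time_s: 12.02
ee_pos: [487.8, -303.3, 118.6]
ee_rot: [-179.9, -0.0, 69.4]
force: [-0.5, 0.4, -3.7]
gripper_width: 15.9
gripper_force: 30.0
[-179.9   -0.    69.4]
top [(54, 114), (60, 311), (66, 51), (72, 1), (78, 0), (84, 0), (90, 0), (96, 1), (102, 75), (108, 375), (114, 115), (120, 1), (126, 1), (132, 3), (138, 1)]
side [(54, 425), (60, 513), (66, 1), (72, 1), (78, 36), (84, 24), (90, 0), (96, 2), (102, 141), (108, 493), (114, 14), (120, 22), (126, 37), (132, 41), (138, 40)]
```

View pics/d.png

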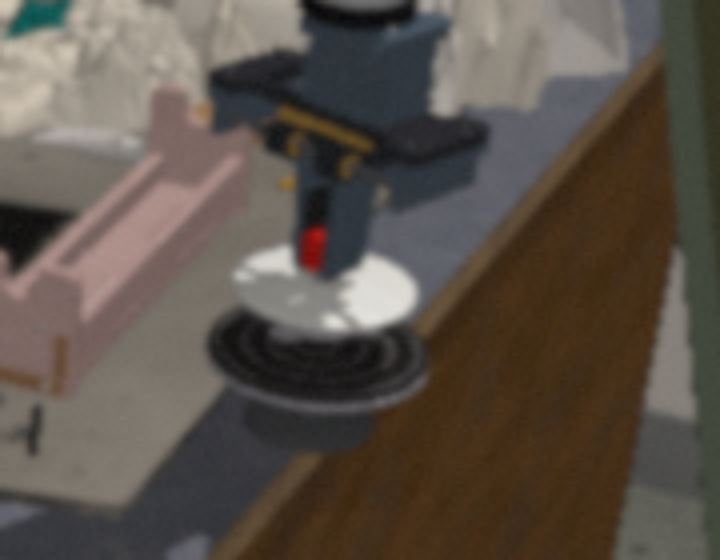

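The lid hangs level over the stand (lid disc around (325,288), stand plate around (318,358) in the crop). Now I'll check lateral centring.

```bash
python3 - <<'E'
from h import *
from scipy.spatial import ConvexHull
from scipy.optimize import least_squares
np.set_printoptions(precision=1,suppress=True)
for n in("top","side"):
    p=env.grab_frame(n)
    q=pts(p,np.ones((480,640),bool)); q=q[np.hypot(q[:,0]-488,q[:,1]+304)<90]
    for nm,z,R in(("lid",109,61),("stand",60,76)):
        c=q[abs(q[:,2]-z)<5][:,:2]
        cc=cv2.minEnclosingCircle(c.astype(np.float32))
        h=c[ConvexHull(c).vertices]
        f=least_squares(lambda v:np.hypot(*(h-v).T)-R,[488,-304],loss="soft_l1",f_scale=1)
        print(n,nm,len(c),cc,f.x)
E
```

```text
top lid 493 ((491.3482971191406, -292.9498291015625), 58.62748336791992) [ 486.7 -303.1]
top stand 420 ((489.77447509765625, -302.26824951171875), 74.14323425292969) [ 488.2 -306. ]
side lid 596 ((484.8049621582031, -297.3285827636719), 62.5715446472168) [ 485.2 -298. ]
side stand 805 ((486.45611572265625, -297.7689208984375), 79.08199310302734) [ 486.9 -300.8]
```

Both cameras agree that the lid is about (-1.6, +2.8) mm off centre. I'll correct that and descend.

```bash
python3 -m pendant '{"translation":[[-2.1,2.5,0],[0,0,3],[0,0,4],[0,0,4],[0,0,3],[0,0,1.5],[0,0,0.5],[0,0,0]],"roll":[0,0,0,0,0,0,0,0],"hand":[255,255,255,255,255,255,255,255]}'
python3 -m pendant '{"translation":[[0,0,0.3],[0,0,0.3],[0,0,0.3],[0,0,0.3],[0,0,0.3],[0,0,0],[0,0,0],[0,0,0]],"roll":[0,0,0,0,0,0,0,0],"hand":[255,255,255,255,255,255,255,255]}'
```

```text
time_s: 12.88
ee_pos: [489.7, -306.7, 103.2]
ee_rot: [-180.0, -0.0, 69.4]
force: [0.5, -0.2, -3.2]
gripper_width: 16.1
gripper_force: 30.0
time_s: 13.55
ee_pos: [489.7, -306.8, 102.0]
ee_rot: [180.0, 0.0, 69.4]
force: [0.7, 0.3, -3.9]
gripper_width: 16.0
gripper_force: 30.0
```

```bash
python3 -m pendant '{"translation":[[0,0,0.3],[0,0,0.3],[0,0,0.3],[0,0,0.3],[0,0,0.3],[0,0,0],[0,0,0],[0,0,0]],"roll":[0,0,0,0,0,0,0,0],"hand":[255,255,255,255,255,255,255,255]}'
```

```text
time_s: 14.22
ee_pos: [489.8, -306.8, 100.5]
ee_rot: [180.0, 0.0, 69.4]
force: [0.1, -0.2, -3.8]
gripper_width: 15.9
gripper_force: 30.0
```

```bash
python3 -m pendant '{"translation":[[0,0,0.2],[0,0,0.2],[0,0,0.2],[0,0,0.2],[0,0,0],[0,0,0],[0,0,0],[0,0,0]],"roll":[0,0,0,0,0,0,0,0],"hand":[255,255,255,255,255,255,255,255]}'
```

```text
time_s: 14.88
ee_pos: [489.7, -306.8, 99.8]
ee_rot: [180.0, 0.0, 69.4]
force: [-0.2, 0.6, -2.6]
gripper_width: 16.2
gripper_force: 30.0
```

Contact is starting. A bit more until it is unloaded.

```bash
python3 -m pendant '{"translation":[[0,0,0.1],[0,0,0.1],[0,0,0.1],[0,0,0],[0,0,0],[0,0,0],[0,0,0],[0,0,0]],"roll":[0,0,0,0,0,0,0,0],"hand":[255,255,255,255,255,255,255,255]}'
```

```text
time_s: 15.55
ee_pos: [489.7, -306.7, 99.7]
ee_rot: [180.0, 0.0, 69.4]
force: [-2.4, 1.4, 3.5]
gripper_width: 16.0
gripper_force: 30.0
```

```bash
python3 -m pendant '{"translation":[[0,0,0],[0,0,0],[0,0,0],[0,0,0],[0,0,0],[0,0,0],[0,0,0],[0,0,0]],"roll":[0,0,0,0,0,0,0,0],"hand":[200,190,170,150,120,80,40,0]}'
python3 -m pendant '{"translation":[[0,0,0],[0,0,0],[0,0,0],[0,0,-2],[0,0,-4],[0,0,-8],[0,0,-12],[0,0,-14]],"roll":[0,0,0,0,0,0,0,0],"hand":[0,0,0,0,0,0,0,0]}'
python3 -m pendant '{"translation":[[0,0,-15],[0,0,-15],[0,0,-15],[-20,0,-15],[-30,0,0],[-30,0,0],[-30,0,0],[-20,0,0]],"roll":[0,0,0,0,0,0,0,0],"hand":[0,0,0,0,0,0,0,0]}'
python3 - <<'E'
from h import *
from scipy.spatial import ConvexHull
from scipy.optimize import least_squares
print(env.state()['ee_pos'])
for n in("top","side"):
    p=env.grab_frame(n)
    q=pts(p,np.ones((480,640),bool)); q=q[np.hypot(q[:,0]-488,q[:,1]+304)<90]
    for nm,z,R in(("lid",91,61),("stand",60,76)):
        c=q[abs(q[:,2]-z)<5]
        A=np.linalg.lstsq(np.c_[c[:,:2]-c[:,:2].mean(0),np.ones(len(c))],c[:,2],rcond=None)[0]; c=c[:,:2]
        h=c[ConvexHull(c).vertices]
        f=least_squares(lambda v:np.hypot(*(h-v).T)-R,[488,-304],loss="soft_l1",f_scale=1)
        print(n,nm,len(c),f.x,"tilt",np.degrees(A[:2]),A[2])
    if n=="side": cv2.imwrite("pics/e.png",cv2.resize(p["frame"][130:270,340:520],None,fx=4,fy=4)[:,:,::-1])
E
```

```text
time_s: 16.22
ee_pos: [489.8, -306.8, 99.4]
ee_rot: [180.0, 0.0, 69.4]
force: [0.6, -0.2, -0.0]
gripper_width: 60.3
gripper_force: 0.0
time_s: 16.88
ee_pos: [489.5, -306.6, 140.0]
ee_rot: [-180.0, -0.0, 69.4]
force: [0.3, 0.2, -0.6]
gripper_width: 91.7
gripper_force: 0.0
time_s: 17.55
ee_pos: [443.0, -430.8, 200.5]
ee_rot: [179.9, 0.1, 69.3]
force: [0.5, -0.4, -0.2]
gripper_width: 91.2
gripper_force: 0.0
[ 443.04282872 -430.804963    200.48922088]
top lid 1343 [ 489.42096826 -305.28715127] tilt [-0.25368574 -0.14756876] 90.37675270515129
top stand 700 [ 488.59021433 -304.90712041] tilt [ 0.05464401 -0.21241231] 59.73580876457366
side lid 520 [ 487.22232157 -300.26754434] tilt [ 0.30759468 -0.13100045] 88.42780483436347
side stand 618 [ 485.39528478 -301.51855726] tilt [ 0.18011601 -0.0239979 ] 57.95738949088542
```

View pics/e.png

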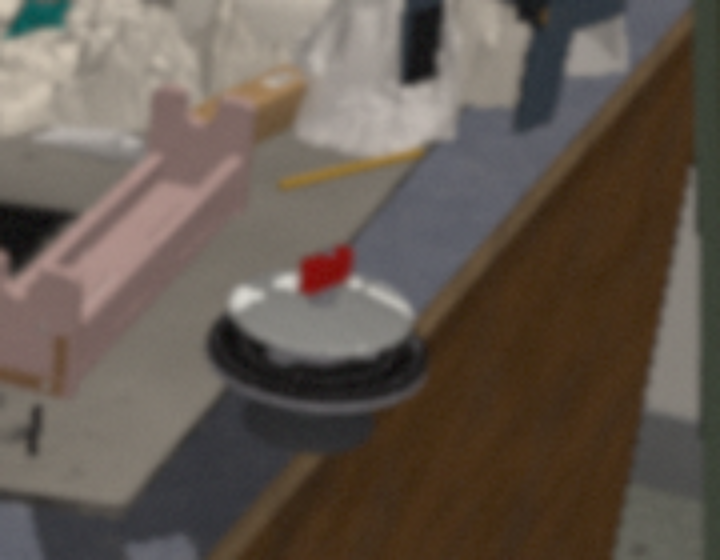

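The lid stands flat and knob up on the stand (disc around (322,318), plate around (318,358) in the crop). It is within about 1–2 mm of centre, and the hand is clear.

```bash
python3 -c "from workcell import env;print(env.job_done())"
```

```text
the job is handed in; nothing more can be done
None
```

The pot is open: the lid came free after about 50° of turn and now stands flat, knob up, within about 2 mm of the middle of the stand; the job was handed in at about 18 s.

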